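# Open the tray clamp to its full width

## Task

Open the tray clamp to its full width to make room for more trays: with the fingertips press the red release on the sliding jaw and, keeping it down, push the jaw back along its bar until it is fully home against the end post away from the trays. Then let the release spring up and come away clear. Grasp nothing, and leave the trays, the masher, the bowl, the jar and all else on the counter standing where they are.

Things in the scene. Friction and masses are not known exactly. Their poses are not given: they have to be found in the camera images.
- rack: Tray clamp fixed to the counter: aluminium base plate 190 (x) x 390 (y) x 10 mm. Origin: centre of its underside, on the counter; z up; y runs along the steel bar towards the home end. Bar: 18 mm wide, top 50 mm high, at x = -60 mm. Grey fixed jaw, 90 mm high, at the -y end with the trays beside it; dark end post, 58 mm high, at the +y end of the bar.
- jaw (a joint): Sliding jaw's distance from the end post, m: 0 = home, grows towards the trays, most 0.147; starts at 0.075 to 0.13. About 4 N of friction; stays where left. A ratchet (10 mm teeth, hidden under the bar) stops it towards home within one tooth unless the release is held down; no teeth in the last 13 mm. Towards the trays it clicks along freely.
- release (a joint): How far the red pad on the sliding jaw is pressed down, m: 0 = fully up, 0.009 = fully down. Springs up when let go (2 N at the top, 4.3 N fully down). Pressed 6 mm or more it frees the ratchet. While locked it may stand up to 5 mm down untouched, on a tooth's slope.
- release_top (a point): Centre of the top face of the red release pad (34 mm across the bar, 36 mm along it); rides with jaw and pad; 73 mm above the counter when up, 64 mm fully down. The open well over the pad is 48 mm long along the bar, from jaw plate to push lip, each 24 mm from the pad's centre; a finger standing on the pad can push the lip.
- jaw_plate (a point): Top centre of the yellow jaw plate at the tray side of the sliding jaw: 8 mm thick, 157 mm long across the base, top 90 mm above the counter. The black jaw block beside it, under the release, is 44 mm across the bar, 66 mm along it with plate and lip, its top 58 mm high.
- push_lip (a point): Centre of the tray-ward face of the yellow push lip that stands up behind the pad on its home side: 44 mm wide across the bar, 10 mm thick, top 95 mm above the counter; this point is 84 mm above the counter. Rides with the jaw.
- home_stop (a point): Centre of the face of the dark end post that the sliding jaw meets when home, 45 mm above the counter.
- tray_low: Lower of two stacked clear plastic trays standing loose on the base plate between the jaws: 110 x 125 x 45 mm, wall 4 mm; origin at the centre of its underside.
- tray_high: Upper of the two stacked clear trays, same size, standing on the lower one's rim; its rim is 100 mm above the counter. Origin at the centre of its underside.
- bowl: Cobalt blue ceramic salsa bowl, 140 mm across, 65 mm high, loose; origin at the centre of its underside.
- masher: Wooden bean masher standing on its head (84 mm across), 190 mm high, loose; origin at the centre of its underside.
- jar: Amber glass jar with a steel cap, 72 mm across, 110 mm high, loose; origin at the centre of its underside.
Things that resemble listed ones, but are neither listed nor needed, are in the scene too. Leave any orange or yellow look-alike of the tray_high alone. Several things have the shape of the jar; the one meant has the colours described above.

How it is judged:
By the outcome, as a careful person would: the job done as asked, in the order asked, and still so for the second after the job is handed in, with the robot touching nothing.
It also fails if it takes over 35 s, if anything falls off the work surface, if the arm or the gripper's body presses on something with over 40 N, if the wrist force passes 120 N, or if a joint passes its speed limit or range.

## Robot

A 6-joint arm with a two-finger parallel gripper is mounted at the origin on the work surface. World frame = base frame: x ahead of the robot, y to its left, z up, the work surface at z = 0. Lengths are in m, angles in rad, forces in N, time in s.
With the tool pointing down it reaches from about 0.2 to 0.875 m from the base axis. Payload 3.4 kg.
Tool frame: the origin (TCP) lies at the centre of the arm's flange, where the gripper is bolted on; the fingertips stand tip_reach ahead of it and the grasp point (between the pads) lies 180 mm ahead of it (tip_reach is the distance from the TCP to the fingertips, in m); z points along the fingers, y is the direction in which the jaws open and shut (so a half turn about z gives the same grasp; the last joint's range is limited). The gripper opens to 94 mm and grips with 3 to 60 N. Pads are 16 mm wide; open, the fingers measure 119 mm over their backs; the gripper's body (75 mm by 177 mm) begins 78 mm behind the grasp point.
Start: joints at [1.169, 0.276, 1.505, -0, 1.361, -0.121], TCP at [0.159, 0.552, 0.405] pointing down, gripper open.
Joint ranges: [-2.89, 2.89], [-0.75, 2.08], [0.22, 2.7], [-1.18, 4.32], [0.11, 2.71], [-2.7, 2.7]. Speed limits (rad/s): [2.57, 2.57, 3.14, 3.14, 3.14, 3.14].

## Interface

Orientations are given as [roll, pitch, yaw] about the fixed x, y, z axes, in that order (R = Rz(yaw) Ry(pitch) Rx(roll)).
In Python, from cell import state, read_camera, camera_info, finish_job, tip_reach gives the robot as it stands.
- The arm moves only by the tool carry_out, never from a script. Its argument "increments" is a list of rows, each a list of 4 numbers: the shift along the tool's x, y, z in cm, then the turn about the tool's z in degrees. A call has 1 to 20 rows; each row is the pose to reach, as a shift and turn from the pose commanded when the call began, along the tool's axes at that moment; what a row does not reach only later rows make up. A row lasts 1/12 s, in which the tool goes at most 41.7 mm and 7.16 degrees, less where a joint would pass 70% of its speed; a pose out of reach is approached as far as the arm can. A call with a gripper value outside its range is refused whole. "fingers" is the closure, from 0 (fully open) to 1 (shut), set as the call begins (left out, the last holds). The fingers move at their own pace and stop on an object; "newtons" is the grip in N (left out, the last holds). Time passes only in rows, so rows that repeat a pose let the fingers close. It gives the time, the measured TCP pose, the force and the opening at its end, in the units of the state.
- state(): the state, without advancing time (a new reading comes with each control period).
- read_camera(name): name is "scene" or "side" or "wrist"; returns the picture (480x640x3 uint8, red, green, blue); there is no depth.
- camera_info(name): a dict with "fx", "fy", "cx", "cy" (pixels), "view" (4x4, takes a point from world to camera coordinates). Camera axes: x right, y down, z forward; pixel columns grow to the right and rows downward; lengths in m; the calibration is good to about 2 mm. A picture is of the moment at which its call begins: read the wrist's pose just before it. camera_info takes no time and is no camera call; for the wrist camera it gives the pose at the moment of the call.
- finish_job(): hands the job in, once; it reports no verdict.
The state is a dict: "clock": time; "joints": joint angles; "qvel": joint speeds; "joint_torque": joint torques, N m; "tool_pos": TCP position; "orientation": TCP orientation; "ft_force": force on the tool from outside, world axes, zero at the start; "torque": the same for the moment, N m; "width": finger opening in m.
Only numpy, scipy, OpenCV 4.12 (cv2) and the standard library are available. Lean on these libraries where they do the work, as an engineer would, in place of code of your own. Each camera call takes 0.05 s, during which the arm holds its last target. There are 200 camera calls.

## Working session

There is one attempt and no reset: what is moved stays moved. The work goes in short steps, Python scripts to look and compute and a tool call to move; the robot and the scene stay as the last step left them, time stands still between calls to the robot, and variables do not carry over. Pictures are saved under pics/ and viewed, about 8 in all and at most 12, crops included, and the job is handed in when it is done.

Besides the shell and the picture viewer there is one more tool, called after "Call:" as name([rows], argument=value, ...), one row to a line, values as JSON. carry_out: Moves the arm, as the interface text tells. Its arguments: {"type":"object","properties":{"increments":{"type":"array"},"fingers":{"type":"number"},"newtons":{"type":"number"}},"required":["increments"]}

```bash
mkdir -p pics; ls
python3 - <<'E'
from cell import *
import cv2
for n in("scene","side"):
    cv2.imwrite(f"pics/{n}0.png",read_camera(n)[:,:,::-1])
s=state();print(tip_reach,s)
E
```

```text
pics
0.1992 {'clock': 0.1, 'joints': array([ 1.16898900e+00,  2.76519927e-01,  1.50593045e+00, -3.88291658e-05,
        1.36068857e+00, -1.20970000e-01]), 'qvel': array([-2.98987115e-04, -2.84900714e-03, -2.80951394e-03, -4.46544936e-04,
        4.29499418e-05, -3.47384353e-04]), 'joint_torque': array([ 5.58621869e-04, -4.05457842e+01, -2.37778133e+01,  7.03257462e-02,
        3.00073391e-02, -3.67311668e-05]), 'tool_pos': array([0.15929845, 0.55232349, 0.40392806]), 'orientation': array([-3.14005308e+00, -1.48914301e-04,  2.86076335e+00]), 'ft_force': array([ 0.15171823,  0.0414294 , -0.83413738]), 'torque': array([-0.01430377, -0.03763528, -0.02599289]), 'width': 0.09417673081076487}
```

View pics/scene0.png

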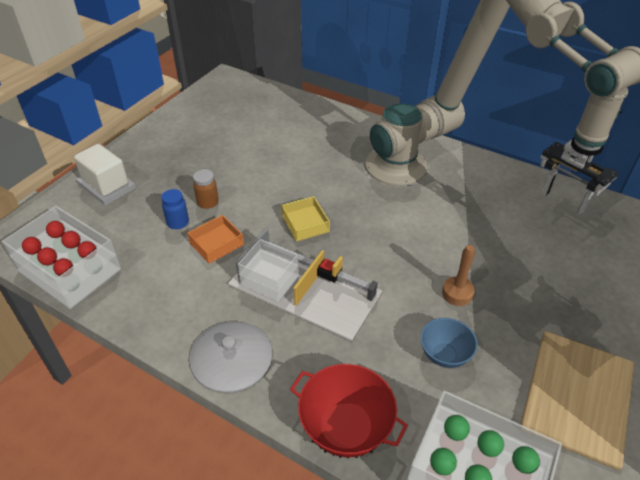

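View pics/side0.png

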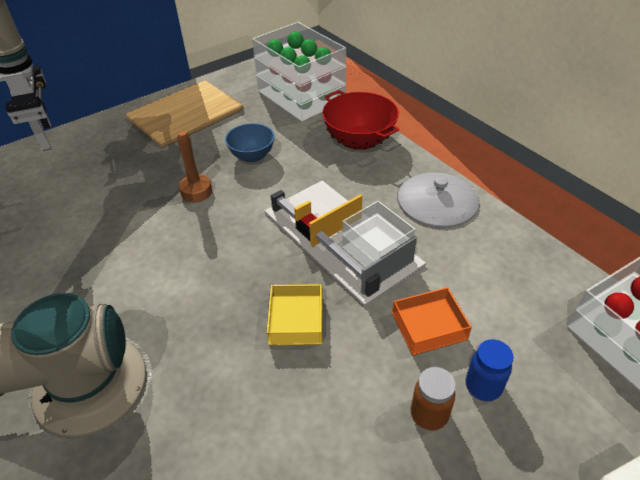

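The clamp's red release is at scene (327,268) and side (306,222). The other red things are the colander (348,410 scene) and the red balls (55,245 scene), neither of which is on a bar between a yellow plate and lip. Next is a close crop to check the choice and measure.

Run:
```python
import cv2,numpy as np
a=cv2.imread("pics/scene0.png")[225:345,220:390]; b=cv2.imread("pics/side0.png")[175:305,255:435]
f=lambda i:cv2.resize(i,(0,0),fx=4.4,fy=4.4,interpolation=cv2.INTER_CUBIC)
a=f(a)[:,:790];cv2.imwrite("pics/c1.png",a);cv2.imwrite("pics/c2.png",f(b))
```

```text
(no output)
```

View pics/c1.png

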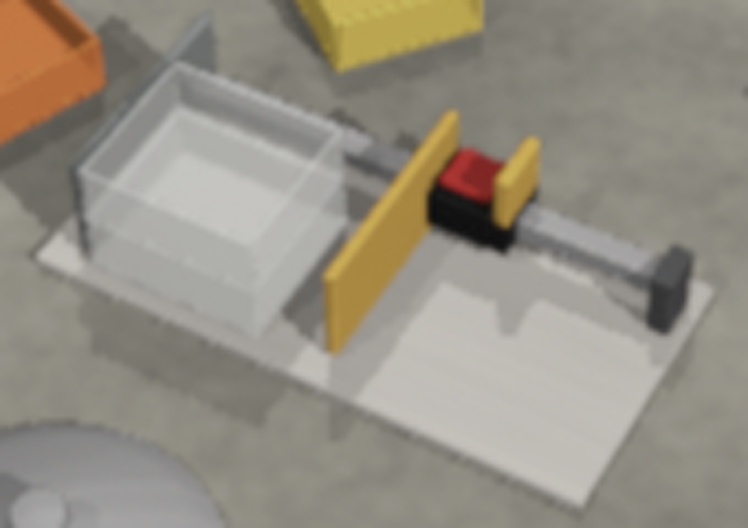

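View pics/c2.png

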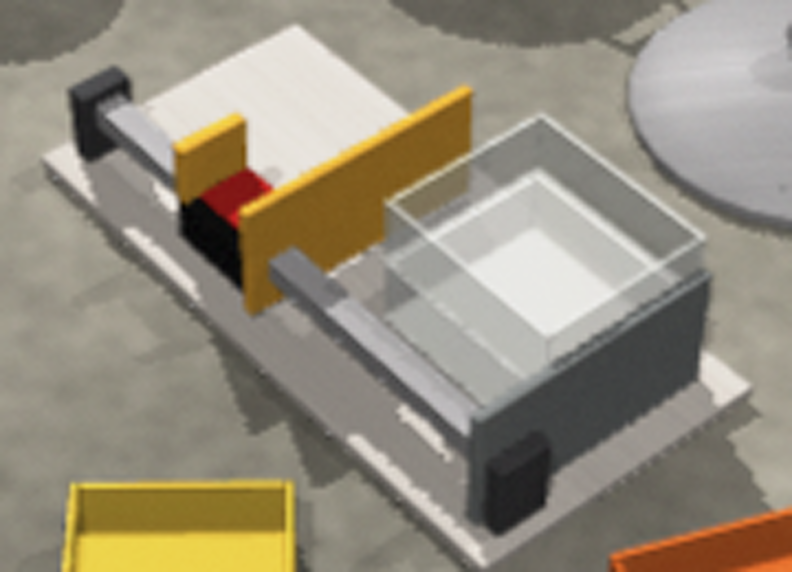

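```bash
cat > h.py <<'E'
import numpy as np
from cell import *
def ray(n,uv,z,I=None):
    I=I or camera_info(n);V=np.array(I["view"]);R=V[:3,:3];c=-R.T@V[:3,3]
    d=R.T@np.array([(uv[0]-I["cx"])/I["fx"],(uv[1]-I["cy"])/I["fy"],1]);return c+d*(z-c[2])/d[2]
E
python3 - <<'E'
from h import *
np.set_printoptions(precision=4,suppress=True)
P=[("scene",(38,252),.01,"base tray-far"),("scene",(585,495),.01,"base home-far"),("scene",(714,288),.01,"home-bar"),
("side",(42,158),.01,"home-bar"),("side",(297,25),.01,"home-far"),("side",(750,383),.01,"tray-far"),("side",(487,557),.01,"tray-bar"),
("scene",(457,113),.09,"plate bar end"),("scene",(332,275),.09,"plate far end"),("side",(244,212),.09,"plate bar end"),("side",(471,90),.09,"plate far"),
("scene",(538,140),.095,"lip bar"),("scene",(498,180),.095,"lip far"),("side",(175,148),.095,"lip bar"),("side",(243,117),.095,"lip far"),
("scene",(478,165),.073,"pad"),("side",(243,188),.073,"pad"),
("scene",(678,250),.058,"post top"),("side",(100,80),.058,"post top")]
for n,p,z,l in P:
    o=(220,225) if n=="scene" else (255,175)
    print(n,l,ray(n,(p[0]/4.4+o[0],p[1]/4.4+o[1]),z))
E
```

```text
scene base tray-far [ 0.7323 -0.1681  0.01  ]
scene base home-far [0.715 0.221 0.01 ]
scene home-bar [0.5339 0.2151 0.01  ]
side home-bar [0.5343 0.2087 0.01  ]
side home-far [0.7235 0.2157 0.01  ]
side tray-far [ 0.7381 -0.1683  0.01  ]
side tray-bar [ 0.5546 -0.174   0.01  ]
scene plate bar end [0.5529 0.0365 0.09  ]
scene plate far end [0.7059 0.0404 0.09  ]
side plate bar end [0.5557 0.0304 0.09  ]
side plate far [0.7098 0.0333 0.09  ]
scene lip bar [0.5508 0.0936 0.095 ]
scene lip far [0.5927 0.0891 0.095 ]
side lip bar [0.5521 0.0884 0.095 ]
side lip far [0.5951 0.0865 0.095 ]
scene pad [0.5708 0.0627 0.073 ]
side pad [0.5757 0.0606 0.073 ]
scene post top [0.556  0.1969 0.058 ]
side post top [0.5716 0.1971 0.058 ]
```

Run:
```python
from h import *
np.set_printoptions(precision=4,suppress=True)
print(ray("scene",(459,295),.0),ray("side",(196,190),0),ray("scene",(466,250),.19),ray("side",(184,134),.19))
print(ray("scene",(449,335),.06))
s=state();t=s["tool_pos"]
def sh(p,yaw0=s["orientation"][2]):
    from scipy.spatial.transform import Rotation as R
    return R.from_euler("xyz",s["orientation"]).inv().apply(np.array(p)-t)*100
print(sh([.573,.062,.40]),sh([.573,.062,.35]))
```

```text
[0.4299 0.4014 0.    ] [0.4362 0.4028 0.    ] [0.4457 0.3904 0.19  ] [0.435  0.3868 0.19  ]
[0.6157 0.4367 0.06  ]
[-53.339  -35.6451   0.4397] [-53.3398 -35.6374   5.4397]
```

Call:
carry_out([
  [-53.3,-35.6,-4,-18.5],
  [-53.3,-35.6,-4,-18.5],
  [-53.3,-35.6,-4,-18.5],
  [-53.3,-35.6,-4,-18.5],
  [-53.3,-35.6,-4,-18.5],
  [-53.3,-35.6,-4,-18.5],
  [-53.3,-35.6,-4,-18.5],
  [-53.3,-35.6,-4,-18.5],
  [-53.3,-35.6,-4,-18.5],
  [-53.3,-35.6,-4,-18.5],
  [-53.3,-35.6,-4,-18.5],
  [-53.3,-35.6,-4,-18.5],
  [-53.3,-35.6,-4,-18.5],
  [-53.3,-35.6,-4,-18.5],
  [-53.3,-35.6,-4,-18.5],
  [-53.3,-35.6,-4,-18.5],
  [-53.3,-35.6,4,-18.5],
  [-53.3,-35.6,4,-18.5],
  [-53.3,-35.6,4,-18.5],
  [-53.3,-35.6,4,-18.5],
], fingers=1, newtons=30)

```text
clock: 1.77
tool_pos: [0.5722, 0.0626, 0.3628]
orientation: [3.141, -0.006, -3.1]
ft_force: [0.8, -0.0, 1.1]
width: 0.0004
```

Run:
```python
from h import *
import cv2
s=state();print(s["clock"],s["tool_pos"],s["orientation"],s["width"],s["ft_force"])
I=camera_info("wrist");print(I)
cv2.imwrite("pics/w1.png",read_camera("wrist")[:,:,::-1])
V=np.array(I["view"]);K=np.array([[I["fx"],0,I["cx"]],[0,I["fy"],I["cy"]],[0,0,1]])
for p in([.573,.062,.073],list(s["tool_pos"][:2])+[s["tool_pos"][2]-tip_reach]):
    q=K@(V[:3,:3]@p+V[:3,3]);print(q[:2]/q[2])
```

```text
1.7667 [0.57220449 0.06259493 0.36281752] [ 3.14116648 -0.00573483 -3.09981073] 0.00041883914168745106 [ 0.76034269 -0.02438752  1.07000705]
{'fx': 341.41997506817575, 'fy': 341.41997506817575, 'cx': 318.23923919617005, 'cy': 240.15037768511016, 'view': array([[-4.23126353e-02,  9.99104291e-01,  5.06590347e-04,
        -3.81681630e-02],
       [ 9.59483367e-01,  4.04932821e-02,  2.78840390e-01,
        -5.68538156e-01],
       [ 2.78570117e-01,  1.22845367e-02, -9.60337326e-01,
         1.92456046e-01],
       [ 0.00000000e+00,  0.00000000e+00,  0.00000000e+00,
         1.00000000e+00]])}
[317.71774425 245.11558607]
[318.66205463 290.16876795]
```

View pics/w1.png

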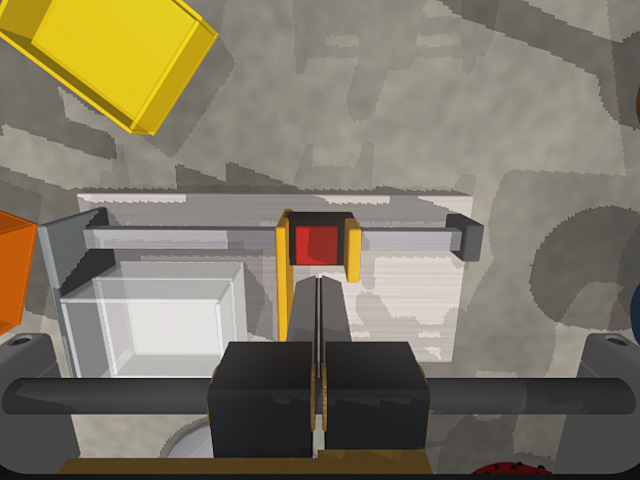

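The wrist view shows the red pad centred at (317,245), as predicted (317.7,245.1), in the well between the yellow plate (283) and lip (352). The shut fingers are over it, so I descend.

Call:
carry_out([
  [0,0,3,0],
  [0,0,6,0],
  [0,0,8,0],
  [0,0,8.5,0],
  [0,0,8.5,0],
  [0,0,8.5,0],
])

```text
clock: 2.32
tool_pos: [0.574, 0.063, 0.2821]
orientation: [-3.141, 0.004, -3.099]
ft_force: [0.1, -0.6, 0.6]
width: 0.0002
```

Call:
carry_out([
  [0,0,0.2,0],
  [0,0,0.4,0],
  [0,0,0.6,0],
  [0,0,0.8,0],
  [0,0,1.0,0],
  [0,0,1.2,0],
  [0,0,1.2,0],
  [0,0,1.2,0],
])

```text
clock: 2.98
tool_pos: [0.5729, 0.0627, 0.2677]
orientation: [3.142, -0.0, -3.1]
ft_force: [-0.9, 0.3, 2.0]
width: 0.0005
```

Call:
carry_out([
  [0,0,0.2,0],
  [0,0,0.3,0],
  [0,0,0.4,0],
  [0,0,0.4,0],
  [0,0,0.4,0],
])

```text
clock: 3.4
tool_pos: [0.5729, 0.0627, 0.2638]
orientation: [3.142, 0.0, -3.1]
ft_force: [-0.4, -0.7, 3.1]
width: 0.0006
```

Call:
carry_out([
  [0,0.2,0.05,0],
  [0,0.5,0.05,0],
  [0,0.8,0.05,0],
  [0,1.1,0.05,0],
  [0,1.4,0.05,0],
  [0,1.8,0.05,0],
  [0,2.2,0.05,0],
  [0,2.6,0.05,0],
  [0,3,0.05,0],
  [0,3,0.05,0],
])

```text
clock: 4.23
tool_pos: [0.5719, 0.0937, 0.2634]
orientation: [3.141, 0.001, -3.099]
ft_force: [0.8, -2.6, 5.1]
width: 0.0004
```

Call:
carry_out([
  [0,0.4,0,0],
  [0,0.8,0,0],
  [0,1.2,0,0],
  [0,1.6,0,0],
  [0,2.0,0,0],
  [0,2.4,0,0],
  [0,2.8,0,0],
  [0,3.2,0,0],
  [0,3.6,0,0],
  [0,4,0,0],
  [0,4,0,0],
])

```text
clock: 5.15
tool_pos: [0.5703, 0.1337, 0.2634]
orientation: [3.14, 0.002, -3.099]
ft_force: [3.7, -1.7, 5.2]
width: 0.0006
```

Run:
```python
from h import *
import cv2
a=read_camera("side")[:,:,::-1][160:290,235:415];b=read_camera("wrist")[:,:,::-1]
a=cv2.resize(a,(0,0),fx=2.3,fy=2.3);b=b[170:400,150:540]
a=cv2.resize(a,(390,282));cv2.imwrite("pics/p1.png",np.vstack([a,b]))
```

```text
(no output)
```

View pics/p1.png

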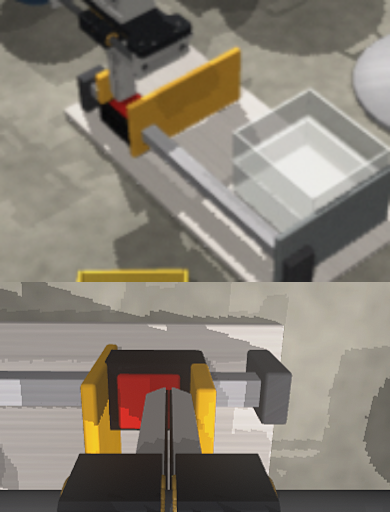

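The jaw has ridden along with the fingers (lip at 205, post at 255 in the lower view), leaving about 2–3 cm to go. The trays haven't moved.

Call:
carry_out([
  [0,0.3,0,0],
  [0,0.6,0,0],
  [0,0.9,0,0],
  [0,1.2,0,0],
  [0,1.4,0,0],
  [0,1.6,0,0],
  [0,1.8,0,0],
  [0,1.8,0,0],
  [0,1.8,0,0],
])

```text
clock: 6.0
tool_pos: [0.5696, 0.1511, 0.2634]
orientation: [3.141, 0.002, -3.1]
ft_force: [3.9, -2.2, 4.7]
width: 0.0009
```

Call:
carry_out([
  [0,0.1,0,0],
  [0,0.2,0,0],
  [0,0.3,0,0],
  [0,0.4,0,0],
  [0,0.5,0,0],
  [0,0.5,0,0],
])

```text
clock: 6.5
tool_pos: [0.5694, 0.1557, 0.2634]
orientation: [3.141, 0.002, -3.1]
ft_force: [3.9, -2.7, 5.9]
width: 0.0006
```

Call:
carry_out([
  [0,0.1,0,0],
  [0,0.2,0,0],
  [0,0.3,0,0],
  [0,0.4,0,0],
  [0,0.4,0,0],
])

```text
clock: 6.92
tool_pos: [0.5693, 0.1597, 0.2634]
orientation: [3.141, 0.002, -3.1]
ft_force: [3.8, -3.5, 5.6]
width: 0.0007
```

Call:
carry_out([
  [0,0.1,0,0],
  [0,0.2,0,0],
  [0,0.3,0,0],
  [0,0.3,0,0],
])

```text
clock: 7.25
tool_pos: [0.5692, 0.1627, 0.2634]
orientation: [3.141, 0.002, -3.099]
ft_force: [2.9, -4.3, 4.6]
width: 0.0003
```

Call:
carry_out([
  [0,0.1,0,0],
  [0,0.2,0,0],
  [0,0.3,0,0],
  [0,0.3,0,0],
])

```text
clock: 7.58
tool_pos: [0.5691, 0.1657, 0.2634]
orientation: [3.141, 0.002, -3.099]
ft_force: [3.3, -3.6, 4.5]
width: 0.0004
```

Run:
```python
from h import *
import cv2
print(state()["ft_force"],state()["tool_pos"])
b=read_camera("wrist")[:,:,::-1]
cv2.imwrite("pics/p2.png",cv2.resize(b[200:360,220:480],(0,0),fx=3,fy=3))
```

```text
[ 3.32040559 -3.64256199  4.47264471] [0.56906482 0.16573328 0.26344675]
```

View pics/p2.png

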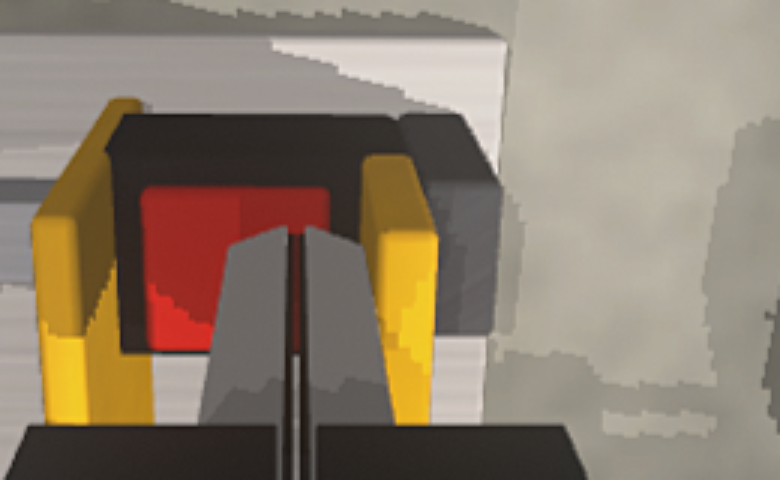

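The jaw block (right edge ~400) almost touches the post (~403), with maybe a millimetre left. I push on until the force rises.

Call:
carry_out([
  [0,0.1,0,0],
  [0,0.2,0,0],
  [0,0.3,0,0],
  [0,0.3,0,0],
  [0,0.3,0,0],
])

```text
clock: 8.05
tool_pos: [0.569, 0.1678, 0.2635]
orientation: [-3.139, 0.002, -3.099]
ft_force: [4.1, -5.8, 6.3]
width: 0.0003
```

Call:
carry_out([
  [0,0.1,0,0],
  [0,0.2,0,0],
  [0,0.3,0,0],
  [0,0.4,0,0],
  [0,0.4,0,0],
  [0,0.4,0,0],
])

```text
clock: 8.55
tool_pos: [0.569, 0.1692, 0.2635]
orientation: [-3.132, 0.001, -3.097]
ft_force: [4.6, -15.8, 6.3]
width: 0.0004
```

Firm stop: 15.8 N with almost no motion. I unload the lip, then lift straight up.

Call:
carry_out([
  [0,-0.2,0,0],
  [0,-0.4,0,0],
  [0,-0.5,0,0],
  [0,-0.5,-0.3,0],
  [0,-0.5,-0.6,0],
  [0,-0.5,-0.9,0],
  [0,-0.5,-1.2,0],
  [0,-0.6,-2,0],
  [0,-0.6,-4,0],
  [0,-0.6,-7,0],
  [0,-0.6,-10,0],
  [0,-0.6,-13,0],
  [0,-0.6,-13,0],
  [0,-0.6,-13,0],
])

```text
clock: 9.72
tool_pos: [0.5679, 0.1676, 0.3954]
orientation: [3.139, 0.003, -3.099]
ft_force: [-0.5, 0.2, 0.0]
width: 0.0002
```

Run:
```python
from h import *
import cv2
print(state()["clock"],state()["ft_force"],state()["tool_pos"])
a=read_camera("wrist")[:,:,::-1][150:330,150:490];b=read_camera("side")[:,:,::-1][90:330,140:480]
f=lambda i:cv2.resize(i,(640,int(i.shape[0]*640/i.shape[1])))
o=np.vstack([f(a),f(b)]);cv2.imwrite("pics/e.png",cv2.resize(o,(0,0),fx=.75,fy=.75))
```

```text
9.7167 [-0.48722615  0.23689571  0.00876687] [0.56793821 0.16760644 0.39538059]
```

View pics/e.png

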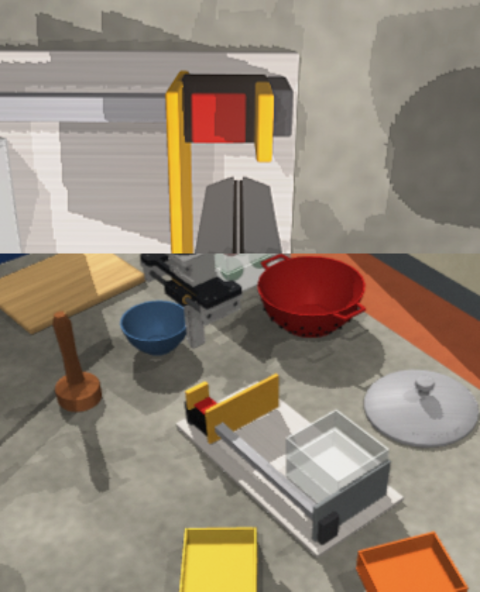

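The jaw block meets the post with no gap, the pad is up, the fingers are clear, and the trays, masher and bowl stand where they were. Handing in.

```bash
python3 -c "
from cell import *
print(finish_job())"
```

```text
the job is handed in; nothing more can be done
None
```

The sliding jaw is pushed home against the end post, and I handed the job in at about 9.8 s on the robot's clock. With the fingers shut, I pressed the red release about 8–9 mm and held it down. I then pushed the lip along the bar until it stopped hard: the force rose from about 4 N to 16 N with almost no motion. After that I unloaded the lip, lifted straight up and stopped about 13 cm above.

- **Jaw and release:** the last pictures show the jaw block against the post with no visible gap and the red pad up. I judged both by eye and did not measure the last millimetre.
- **Robot clear:** the force on the tool was back to about zero, with the fingers clear of the clamp.
- **Everything else:** the trays, masher and bowl look unmoved. I did not look at the jar again at the end, but the arm never went near it.
- **Disagreements:** no check failed. A sideways force of 3–4 N across the bar showed during the push and was gone after I lifted away.

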